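# Latch the test-bay guard gate and switch the power on

### The job

Make the test bay safe and start it: lift the yellow latch bar clear of the striker, swing the guard gate fully shut, and let the bar drop all the way down into its catch. Only once the gate is latched, throw the red-knobbed power lever right over to its far stop, then let go. Leave the flux bottle, solder spool, screwdriver and orange bin where they are.

Things in the scene. Friction and masses are not known exactly. Their poses are not given: they have to be found in the camera images.
- bay: Fixed test bay: dark steel base plate 250 x 310 x 6 mm, low blue walls, a green circuit board inside, an open-barred aluminium guard gate in front and two blue posts. Origin: on the bench, mid-width, in the plane of the closed gate. x into the bay (away from the robot), y to the left seen from the robot, z up. Posts are 30 wide in x (-10 to 20 mm): left y 112 to 142, 235 high; right y -153 to -119, 170 high.
- lamp_edge (a point): Middle of the lower front edge of the white lamp head that overhangs the front of the gate: bay frame x -55, y 40, z 204 mm; the head spans x -55 to 10, y -62 to 142, z 204 to 235. With the gate nearly shut an upright hand does not fit over the grip stub below it: come from the robot's side, fingers tilted about 35 degrees from vertical, pointing down and toward the bay. Axes as bay.
- gate_hinge (a point): On the gate's upright hinge axis, at the left end: bay frame x 0, y 110, z 115 mm. The gate is 16 mm thick, 220 mm wide (from the hinge to the right, -y, when shut), z 19 to 191 mm. Axes as bay; does not turn with the gate.
- gate (a joint): Swing of the guard gate, rad: 0 = fully shut (a firm stop), growing as its right, free edge swings out toward the robot; limit 0.7. Stiff enough to stay where left (about 1 N at the stub moves it). Starts 0.28 to 0.48.
- bar (a joint): Angle of the yellow latch bar on the gate, rad: 0 = level, on its stop or lying in the catch (same height); grows as its right end lifts; limit 0.6. It falls back to 0 by its own weight (100 to 210 g) when let go. Its right end clears the top of the striker above about 0.18.
- bar_pivot (a point): Pivot of the yellow bar, at mid-thickness of the bar, on the gate: 75 mm to the right of the hinge axis along the gate, 17 mm in front of the gate's middle plane, 115 mm above the bench. Swings with the gate. x at right angles to the gate, toward the bay; y along the gate toward the hinge; z up. The bar is 198 x 12 x 24 mm, from 13 mm left of the pivot to 185 mm right.
- grip (a point): Point to grip on the bar's stub: a round black rod, 16 mm diameter, standing 64 mm out of the bar's face at right angles to the gate, toward the robot, red end cap 22 mm in diameter on the last 6 mm. The point is on its axis, 39 mm out of the face, 45 mm in front of and 80 mm right of the pivot (bay frame, all shut: x -62, y -45, z 115 mm). Lifting it lifts the bar; pushing it swings the gate. Axes turn with the bar.
- bar_end (a point): Right-hand end of the yellow bar, middle of its end face, 185 mm from the pivot. This end projects beyond the gate's edge and goes into the catch. Axes turn with the bar.
- striker (a point): Top centre of the striker, a blunt steel tooth in front of the catch on the right post: bay frame x -46 to -30, y -152 to -120, top at z 129 mm. The bar cannot pass through it and must go over. Does not move; axes as bay.
- catch_floor (a point): Middle of the underside of the latched bar: bay frame x -17, y -136, z 103 mm. The catch is 32 mm wide in y, open above, its floor at z 101 mm; the bar lies between the right post and the striker, with 7 mm of play to the striker. Does not move; axes as bay.
- power_base: Fixed base block of the power lever, yellow, 70 x 50 x 25 mm. Origin: centre of its underside. The lever's hinge lies along this y axis, 22 mm above the origin; the lever swings in the x-z plane from leaning to -x (toward the robot) to leaning to +x (away).
- power (a joint): The power lever, rad: 0 = off, leaning 0.5 rad from upright toward the base's -x; 1.0 = on, at the far stop, leaning 0.5 rad toward +x. It stays where it is left; a push of about 1 N on the knob moves it.
- power_tip (a point): Centre of the lever's red ball knob, 26 mm in diameter, at the end of a steel rod 10 mm thick, 100 mm from the hinge axis.
- flux: Bystander: upright clear flux bottle with red cap, 52 mm diameter, 140 mm high. Origin: centre of its underside.
- spool: Bystander: solder spool standing on its flange, 64 mm diameter, 48 mm high. Origin: centre of its underside.
- driver: Bystander: blue-handled screwdriver, 190 mm long, lying on the bench along its x axis (handle toward -x). Origin under its middle.
- bin: Bystander: open orange parts bin 130 x 100 x 60 mm. Origin: centre of its underside.
There are look-alikes about, which are no part of the job. Leave any blue or turquoise look-alike of the power_base alone.

How it is judged:
By the outcome, as a careful person would: the job done as asked, in the order asked, and still so for the second after the job is handed in, with the robot touching nothing.
It also fails if it takes over 51 s, if anything falls off the work surface, if the arm or the gripper's body presses on something with over 40 N, if the wrist force passes 120 N, or if a joint passes its speed limit or range.

### The arm

A 6-joint arm with a two-finger parallel gripper is mounted at the origin on the work surface. World frame = base frame: x ahead of the robot, y to its left, z up, the work surface at z = 0. Lengths are in m, angles in rad, forces in N, time in s.
With the tool pointing down it reaches from about 0.275 to 1 m from the base axis. Payload 8.4 kg.
Tool frame: the origin (TCP) lies on the centre line of the jaws, within the pads' length; the fingertips stand 17 mm ahead of it and the grasp point (between the pads) lies 2 mm behind it (bot.tcp_to_tips is the y of the fingertips in the tool frame, in m); y points along the fingers, z is the direction in which the jaws open and shut, and the axes are right-handed (so a half turn about y gives the same grasp; the last joint's range is limited). The gripper opens to 85 mm and grips with 20 to 120 N. Pads are 22 mm wide; open, the fingers measure 114 mm over their backs; the gripper's body (76 mm by 85 mm) begins 54 mm behind the grasp point. The pads swing forward as they close: fully open they stand 13 mm farther back than shut.
Start: joints at [1.23, 0.353, 1.633, -0, 1.155, -0.002], TCP at [0.208, 0.589, 0.248] pointing down, gripper open.
Joint ranges: [-2.63, 2.63], [-0.92, 2.1], [0.06, 2.66], [-1.3, 4.44], [0, 2.69], [-3.02, 3.02]. Speed limits (rad/s): [2.22, 2.22, 2.79, 3.14, 3.14, 3.14].

### API

Orientations are given as a unit quaternion [x, y, z, w].
In Python, from workcell import bot, hand, kinematics, get_obs, vision, hand_in gives the robot as it stands. The module is installed in compiled form; this text tells all that it offers. Calls block until the motion is done:
- bot.reach(position, orientation): joint-space move of the TCP to a pose.
- bot.servo_line(position, ori=None, velocity=0.15): straight line of the TCP; ori=None keeps the orientation; velocity is the mean speed in m/s.
- bot.goto_joints(angles): joint-space move.
- hand.move_gripper(opening, strength=None): finger opening in m; strength is the grip in N (None keeps the last); returns when the fingers have stopped.
- bot.dwell(seconds).
- kinematics.solve_ik(position, orientation): joint angles nearest the present ones, or None.
- get_obs(): the state.
- vision.read_camera(name): name is "scene" or "side" or "wrist"; returns a dict with "frame" (480x640x3 uint8, red, green, blue), "intrinsics" (3x3 intrinsics, pixels), "view" (4x4, takes a point from world to camera coordinates). Camera axes: x right, y down, z forward; pixel columns grow to the right and rows downward; lengths in m; the calibration is good to about 2 mm. The wrist camera is an equidistant fisheye: a pixel r from the principal point sees the ray r / f radians off the axis. A picture is of the moment at which its call begins. There is no depth.
A pose or a line that the arm cannot do raises bot.IKError and nothing moves.
- hand_in(): hands the job in, once; it reports no verdict.
The state is a dict: "time_s": time; "joint_pos": joint angles; "joint_vel": joint speeds; "joint_efforts": joint torques, N m; "position": TCP position; "orientation": TCP orientation; "wrist_force": force on the tool from outside, world axes, zero at the start; "ft_torque": the same for the moment, N m; "gripper_width": finger opening in m.
Only numpy, scipy, OpenCV 4.12 (cv2) and the standard library are available. Lean on these libraries where they do the work, as an engineer would, in place of code of your own. Each camera call takes 0.05 s, during which the arm holds its last target.

## Working session

There is one attempt and no reset: what is moved stays moved. The work goes in short steps, each a Python script; the robot and the scene stay as the last script left them, time stands still between calls to the robot, and variables do not carry over. Pictures are saved under pics/ and viewed, and the job is handed in when it is done.

```bash
mkdir -p pics; ls
python3 - <<'E'
from workcell import *
from workcell import bot,hand,vision,get_obs
import cv2
o=get_obs();print(o)
for n in ["scene","side","wrist"]:
    c=vision.read_camera(n);cv2.imwrite(f"pics/{n}0.png",c["frame"][:,:,::-1]);print(n,c["intrinsics"].tolist(),c["view"].tolist())
E
```

```text
pics
{'time_s': 0.0, 'joint_pos': array([ 1.22960845e+00,  3.53657080e-01,  1.63417220e+00,  1.25618341e-05,
        1.15519096e+00, -2.39715240e-03]), 'joint_vel': array([-0.0008186 , -0.00178184,  0.00030796, -0.0012425 ,  0.00026532,
        0.0006068 ]), 'joint_efforts': array([ 5.52278623e-03, -6.05254698e+01, -3.42068768e+01,  4.48422134e-04,
        9.42025246e-03, -5.60316482e-05]), 'position': array([0.20755358, 0.58903025, 0.2475398 ]), 'orientation': array([ 0.697482  , -0.11930061,  0.11912004, -0.69648879]), 'wrist_force': array([ 0.66467815,  0.49418472, -0.69837158]), 'ft_torque': array([-0.00486655,  0.0078303 ,  0.06135888]), 'gripper_width': 0.08582390194167931}
scene [[539.4899069629638, 0.0, 310.1743513163434], [0.0, 539.4899069629638, 248.80431239473708], [0.0, 0.0, 1.0]] [[-0.5563653649963963, 0.8307363151628993, -0.018296319356492386, 0.2549704696228649], [0.6256469376586293, 0.4043182447250061, -0.6671526559797757, -0.2739800673291107], [-0.5468304033526352, -0.382627667128317, -0.7446962993846123, 1.748193002472548], [0.0, 0.0, 0.0, 1.0]]
side [[566.3966686469663, 0.0, 323.55105945785203], [0.0, 566.3966686469663, 242.58247739716788], [0.0, 0.0, 1.0]] [[0.9411561018065503, -0.33797217522285106, -2.8415363338667202e-05, -0.48566787716777304], [-0.21907012430246522, -0.6099837802352379, -0.7615300837708457, 0.27634755965748226], [0.25735864599892666, 0.7167249100073635, -0.6481295632082645, 1.531860820604724], [0.0, 0.0, 0.0, 1.0]]
wrist [[371.64829954431775, 0.0, 322.9848941431292], [0.0, 371.64829954431775, 246.53017687835919], [0.0, 0.0, 1.0]] [[0.3305501859853146, 0.9437870363346474, -0.001613874759511908, -0.6252456306051396], [0.9100879751985539, -0.31829368313304296, 0.26538464288010566, -0.03599212369167157], [0.24995289945122287, -0.08919171107377336, -0.96414126907402, 0.3782076007006619], [0.0, 0.0, 0.0, 1.0]]
```

View pics/scene0.png

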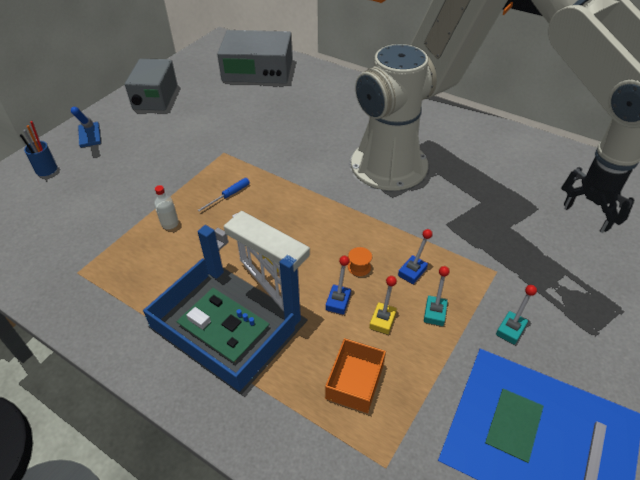

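View pics/side0.png

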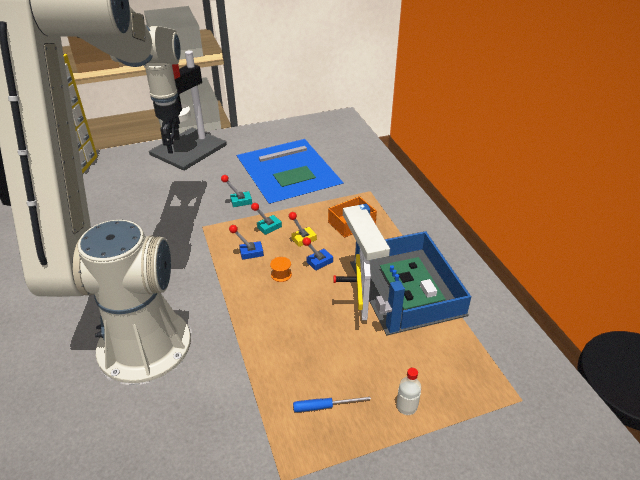

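View pics/wrist0.png

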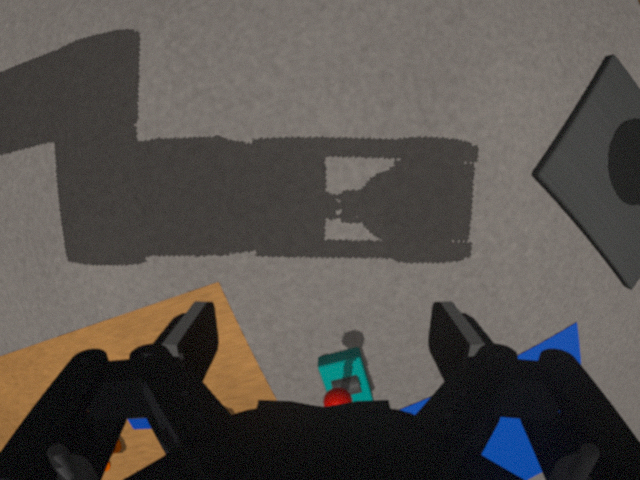

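The yellow-based lever is at scene (383,318), side (304,236). Its look-alikes are blue at scene (339,298), (413,268) and (90,133), and turquoise at (436,310) and (514,326). By the description it's the yellow one. I'll check that with close crops.

Run:
```python
import cv2
s=cv2.imread("pics/scene0.png");d=cv2.imread("pics/side0.png")
def cr(im,x,y,w,h,k,n): cv2.imwrite(f"pics/{n}.png",cv2.resize(im[y:y+h,x:x+w],None,fx=k,fy=k,interpolation=cv2.INTER_CUBIC))
cr(s,140,200,190,190,3,"c_bay_s");cr(d,320,195,160,140,5,"c_bay_d")
cr(s,310,215,160,140,5,"c_lev_s");cr(d,220,170,160,120,5,"c_lev_d")
```

```text
(no output)
```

View pics/c_bay_s.png

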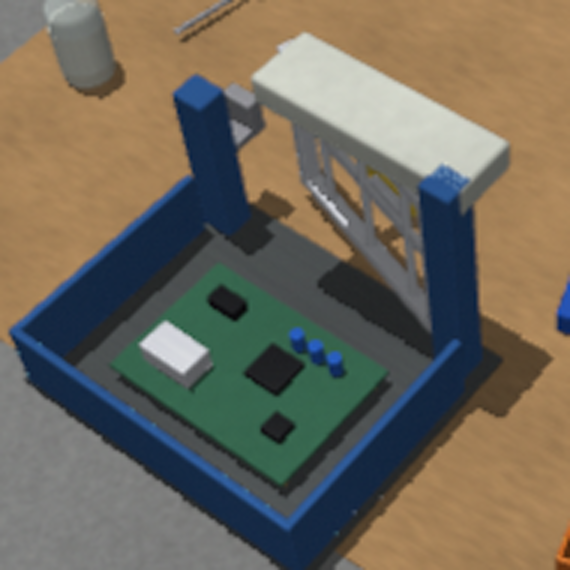

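View pics/c_bay_d.png

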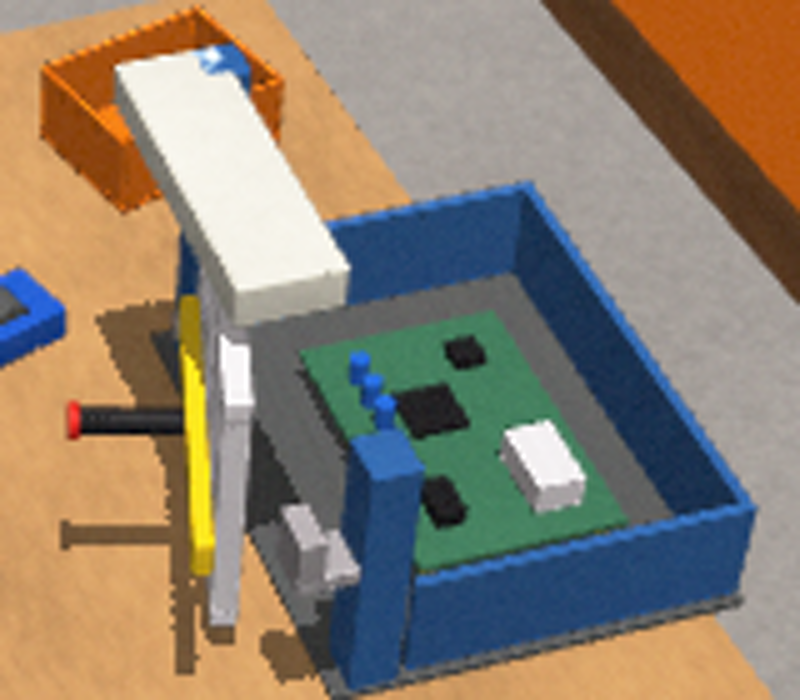

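View pics/c_lev_s.png

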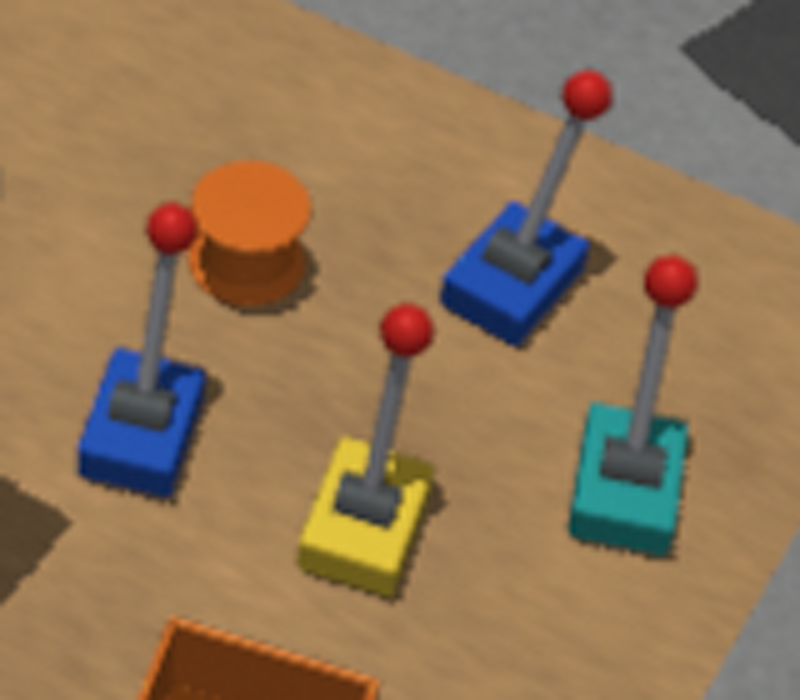

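View pics/c_lev_d.png

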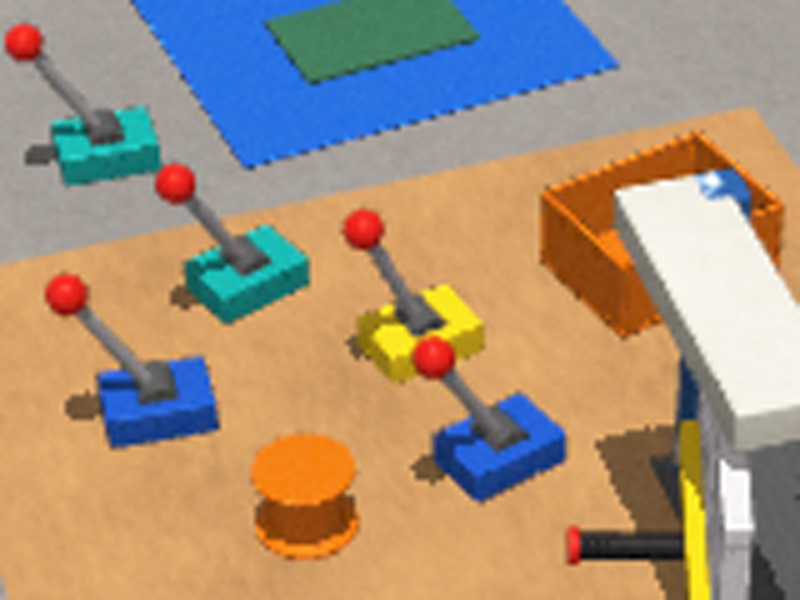

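```bash
cat > geo.py <<'E'
import numpy as np
C={"scene":(np.array([[539.4899,0,310.1744],[0,539.4899,248.8043],[0,0,1]]),np.array([[-0.5563653649963963, 0.8307363151628993, -0.018296319356492386, 0.2549704696228649], [0.6256469376586293, 0.4043182447250061, -0.6671526559797757, -0.2739800673291107], [-0.5468304033526352, -0.382627667128317, -0.7446962993846123, 1.748193002472548]])),
"side":(np.array([[566.39667,0,323.55106],[0,566.39667,242.58248],[0,0,1]]),np.array([[0.9411561018065503, -0.33797217522285106, -2.8415363338667202e-05, -0.48566787716777304], [-0.21907012430246522, -0.6099837802352379, -0.7615300837708457, 0.27634755965748226], [0.25735864599892666, 0.7167249100073635, -0.6481295632082645, 1.531860820604724]]))}
def proj(cam,P):
    K,V=C[cam];q=K@(V[:,:3]@np.asarray(P)+V[:,3]);return q[:2]/q[2]
def T(p,P):
    c,s=np.cos(p[2]),np.sin(p[2]);P=np.asarray(P)
    return np.array([p[0]+c*P[0]-s*P[1],p[1]+s*P[0]+c*P[1],P[2]])
def gatept(th,a,b,z):  # a: distance right of hinge, b: in front of midplane ; bay frame
    # theta grows: free edge toward -x
    return np.array([-a*np.sin(th)-b*np.cos(th),0.110-a*np.cos(th)+b*np.sin(th),z])
def barpt(th,phi,r,b,dz=0.): # r right of pivot, b in front of pivot
    return gatept(th,0.075+r*np.cos(phi)-dz*np.sin(phi),0.017+b,0.115+r*np.sin(phi)+dz*np.cos(phi))
E
cat > fit.py <<'E'
from geo import *
from scipy.optimize import least_squares
def c(x0,y0,k,u,v): return np.array([(u+.5)/k-.5+x0,(v+.5)/k-.5+y0])
S=lambda u,v:("side",c(320,195,5,u,v)); N=lambda u,v:("scene",c(140,200,3,u,v))
m=1e-3
obs=[(S(115,65),(-55,142,235)),(S(238,293),(-55,-62,235)),(S(350,265),(10,-62,235)),(S(238,322),(-55,-62,204)),(S(346,300),(10,-62,204)),
(N(305,35),(-55,-62,235)),(N(253,78),(10,-62,235)),(N(510,150),(-55,142,235)),(N(253,95),(10,-62,204)),
(N(175,95),(20,-153,170)),(N(200,75),(-10,-153,170)),(N(225,90),(-10,-119,170)),(N(199,110),(20,-119,170)),
(S(352,440),(-10,-119,170)),(S(425,467),(20,-153,170)),(S(363,482),(-10,-153,170))]
f=lambda p:np.concatenate([proj(o[0],T(p,np.array(P)*m))-o[1] for o,P in obs])
best=min((least_squares(f,[.75,.1,y],loss="soft_l1") for y in(-.5,0,.5)),key=lambda r:r.cost)
b=best.x;print("bay",b);print(np.round(f(b).reshape(-1,2),1).tolist())
cap=c(320,195,5,70,420)
g=least_squares(lambda q:proj("side",T(b,barpt(q[0],0,.080,.070)))-cap,[.35]);print("th",g.x,g.fun)
# also free phi
end=c(320,195,5,203,560)
S5=lambda u,v:("side",c(220,170,5,u,v)); N5=lambda u,v:("scene",c(310,215,5,u,v))
po=[(N5(343,437),(35,25)),(N5(432,470),(35,-25))]
# corners unordered: match by nearest
cs=[N5(343,437),N5(398,568),N5(302,546),S5(447,285),S5(484,322),S5(400,360)]
ks=[N5(407,330),S5(363,229)]
def h(p):
    r=[]
    for o in cs:
        d=[proj(o[0],T(p,(sx*.035,sy*.025,.025)))-o[1] for sx in(1,-1) for sy in(1,-1)]
        r.append(min(d,key=lambda v:v@v))
    for o in ks: r.append(proj(o[0],T(p,(.1*np.sin(p[3]),0,.022+.1*np.cos(p[3]))))-o[1])
    return np.concatenate(r)
r=[least_squares(h,[.55,.4,y,-.5],loss="soft_l1") for y in np.linspace(-.8,.8,9)]
q=min(r,key=lambda r:r.cost);print("power",q.x,q.cost);print(np.round(h(q.x).reshape(-1,2),1).tolist())
th=g.x[0]
import cv2
for cam in("scene","side"):
    im=cv2.imread(f"pics/{cam}0.png");im=cv2.resize(im,None,fx=1,fy=1)
    pts=[T(b,np.array(P)*m) for _,P in obs]+[T(b,barpt(th,0,r_,bb)) for r_,bb in((.08,.07),(.08,.006),(.185,0),(-.013,0))]+[T(b,gatept(th,.22,0,.191)),T(b,gatept(th,.22,0,.019)),T(b,gatept(th,0,0,.191))]
    for P in pts:
        u=proj(cam,P);cv2.circle(im,tuple(int(round(x)) for x in u),1,(255,0,255),-1)
    im=im[190:390,130:330] if cam=="scene" else im[190:350,300:490]
    cv2.imwrite(f"pics/fit_{cam}.png",cv2.resize(im,None,fx=4 if cam=="side" else 3,fy=4 if cam=="side" else 3,interpolation=cv2.INTER_NEAREST))
E
python3 fit.py
```

```text
bay [ 0.66056517 -0.03619678 -0.06970197]
[[0.8, -1.5], [-0.3, -1.7], [0.8, -0.6], [-0.9, 1.4], [0.7, 1.3], [0.5, -1.5], [-1.3, -0.2], [0.0, -1.5], [0.6, 3.4], [-1.1, -0.9], [-0.7, -1.2], [0.7, -0.3], [0.7, 0.1], [-0.9, -1.6], [0.2, -0.3], [1.7, -1.0]]
th [0.29194822] [ 0.36468251 -0.90589101]
power [ 0.54603394  0.2759592   0.22830826 -0.40294188] 2.4381124520619757
[[-0.7, -0.7], [0.4, 1.0], [-0.4, -0.5], [-0.2, -1.0], [0.4, -0.4], [-1.2, -0.5], [-0.0, 0.0], [0.2, 0.3]]
```

View pics/fit_side.png

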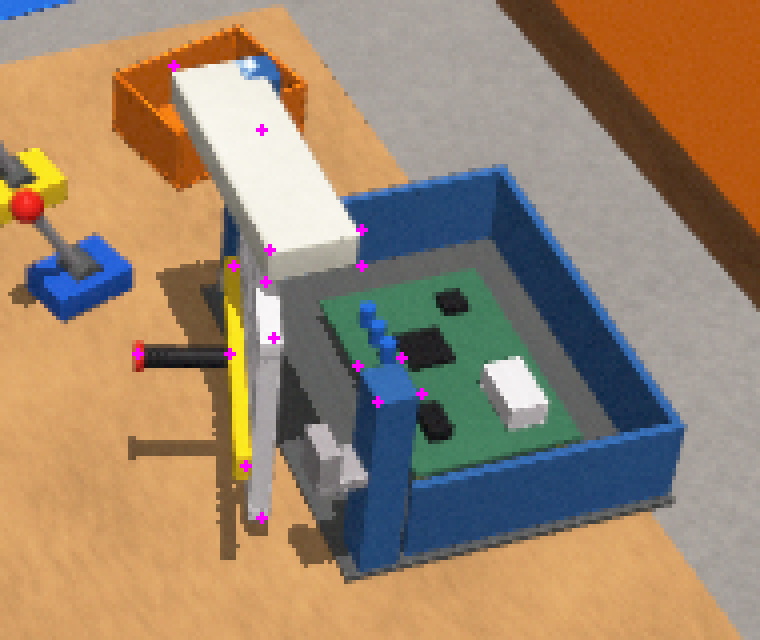

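View pics/fit_scene.png

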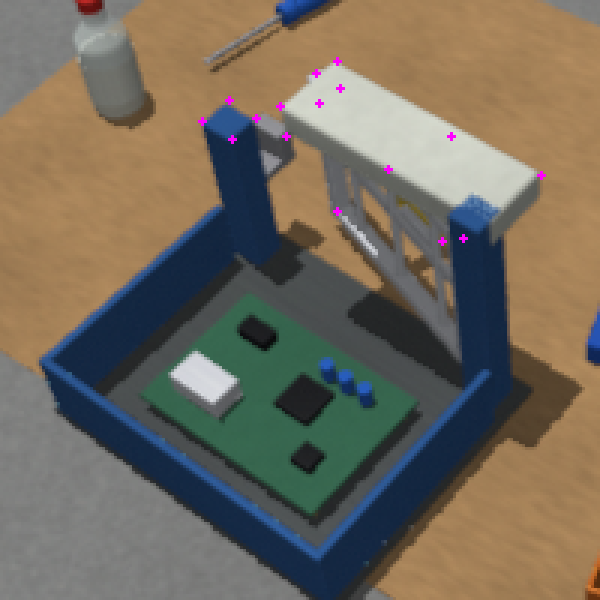

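The bay and gate fit well: gate about 0.29 rad open, bar level. The yellow-based lever is confirmed in both crops, at side crop (363,229) and scene crop (407,330). Next I'll locate the obstacles and check the IK along the planned path.

```bash
cat > plan.py <<'E'
from geo import *
from scipy.spatial.transform import Rotation as R
B=np.array([0.66056517,-0.03619678,-0.06970197]); TH0=0.292
PW=np.array([0.54603394,0.2759592,0.22830826])
def pose(th,phi,back=0.,tilt=38,out=.003,roll=1.,lift=0.,flip=1):
    """TCP pose to hold the rod; back = retreat along finger direction"""
    t=np.radians(tilt)
    # hand frame in gate frame: fwd = toward bay
    y=np.array([np.sin(t),0,-np.cos(t)]); z=np.array([0,1.,0])*flip; x=np.cross(y,z)
    M=R.from_euler("z",B[2]-th)*R.from_euler("x",-phi*roll)*R.from_matrix(np.c_[x,y,z])
    # bar right end (-y) lifts => rotation about +x by -phi
    g=T(B,barpt(th,phi,.080,.045+out))
    yv=M.apply([0,1,0])
    return g+yv*(.002-back)+[0,0,lift],M.as_quat()
E
python3 - <<'E'
from plan import *
from workcell import bot,kinematics,get_obs
def gnd(cam,u,v,z=0):
    K,V=C[cam];d=V[:,:3].T@np.linalg.solve(K,[u,v,1]);c=-V[:,:3].T@V[:,3];return np.round(c+d*(z-c[2])/d[2],3)
for n,a in dict(blueA=("scene",339,298),blueAs=("side",320,261),blueB=("scene",413,270),turq=("scene",436,312),spool=("scene",360,268),spool_s=("side",281,274),bin=("scene",356,385)).items(): print(n,gnd(*a,z=.012))
print("driver",gnd("side",332,404),"flux",gnd("side",408,408))
for f in(1,-1):
  for th,phi,b in((.292,0,.1),(.292,0,0),(.292,.26,0),(0.1,.26,0),(-.02,.26,0),(-.02,0,0)):
    p,q=pose(th,phi,b,flip=f);s=kinematics.solve_ik(p,q);print(f,th,phi,np.round(p,3),None if s is None else np.round(s,2))
print(T(B,barpt(.292,0,.08,.07)))
E
```

```text
blueA [0.553 0.152 0.012]
blueAs [0.556 0.144 0.012]
blueB [0.367 0.269 0.012]
turq [0.458 0.378 0.012]
spool [0.438 0.147 0.012]
spool_s [0.425 0.129 0.012]
bin [0.739 0.313 0.012]
driver [ 0.414 -0.345  0.   ] flux [ 0.585 -0.419  0.   ]
1 0.292 0 [ 0.496 -0.027  0.192] [ 0.14  0.06  2.37 -1.23  0.32  0.04]
1 0.292 0 [ 0.554 -0.049  0.113] [0.06 0.33 2.32 4.27 0.28 0.79]
1 0.292 0.26 [ 0.555 -0.047  0.134] None
1 0.1 0.26 [ 0.58  -0.066  0.134] None
1 -0.02 0.26 [ 0.597 -0.076  0.134] [-0.    0.33  2.25  4.29  0.26  0.31]
1 -0.02 0 [ 0.597 -0.078  0.113] [-0.17  0.36  2.25  2.59  0.15  2.02]
-1 0.292 0 [ 0.496 -0.027  0.192] None
-1 0.292 0 [ 0.554 -0.049  0.113] [ 0.06  0.33  2.32  4.27  0.28 -2.35]
-1 0.292 0.26 [ 0.555 -0.047  0.134] None
-1 0.1 0.26 [ 0.58  -0.066  0.134] None
-1 -0.02 0.26 [ 0.597 -0.076  0.134] [-0.    0.33  2.25  4.29  0.26 -2.83]
-1 -0.02 0 [ 0.597 -0.078  0.113] [-0.17  0.36  2.25  2.59  0.15 -1.12]
[ 0.53200611 -0.04064835  0.115     ]
```

```bash
cat >> plan.py <<'E'
def pose(th,phi,back=0.,tilt=37,out=.003,lift=0.,flip=1,dx=(0,0,0)):
    t=np.radians(tilt); g=T(B,barpt(th,phi,.080,.045+out))+np.array(dx)
    az=np.arctan2(g[1],g[0])
    y=np.array([np.sin(t)*np.cos(az),np.sin(t)*np.sin(az),-np.cos(t)])
    a=B[2]-th; d=np.array([np.cos(a),np.sin(a),0])
    z=np.cross(d,-y)*-1; z/=np.linalg.norm(z)
    if z[1]<0: z=-z
    z=z*flip; x=np.cross(y,z)
    return g+y*(.002-back)+[0,0,lift],R.from_matrix(np.c_[x,y,z]).as_quat()
E
python3 - <<'E'
from plan import *
from workcell import bot,kinematics,get_obs
for f in(1,-1):
  for th,phi,b in((.292,0,.1),(.292,0,0),(.292,.26,0),(0.1,.26,0),(-.02,.26,0),(-.02,0,0)):
    p,q=pose(th,phi,b,flip=f);s=kinematics.solve_ik(p,q);print(f,th,phi,np.round(p,3),None if s is None else np.round(s,2))
print(R.from_quat(get_obs()["orientation"]).as_matrix().round(2))
E
```

```text
1 0.292 0 [ 0.494 -0.043  0.193] [-0.09  0.03  2.39  0.04  0.08 -1.27]
1 0.292 0 [ 0.554 -0.049  0.113] [-0.09  0.31  2.33  3.12  0.14  1.92]
1 0.292 0.26 [ 0.555 -0.046  0.134] [-0.09  0.26  2.32  3.11  0.08  1.94]
1 0.1 0.26 [ 0.58  -0.066  0.134] [-0.12  0.29  2.27  3.1   0.06  1.68]
1 -0.02 0.26 [ 0.597 -0.076  0.134] [-0.13  0.31  2.23  3.09  0.04  1.52]
1 -0.02 0 [ 0.597 -0.078  0.113] [-0.13  0.36  2.24  3.12  0.1   1.49]
-1 0.292 0 [ 0.494 -0.043  0.193] [-0.09  0.03  2.39  0.04  0.08  1.87]
-1 0.292 0 [ 0.554 -0.049  0.113] [-0.09  0.31  2.33  3.12  0.14 -1.22]
-1 0.292 0.26 [ 0.555 -0.046  0.134] [-0.09  0.26  2.32  3.11  0.08 -1.2 ]
-1 0.1 0.26 [ 0.58  -0.066  0.134] [-0.12  0.29  2.27  3.1   0.06 -1.46]
-1 -0.02 0.26 [ 0.597 -0.076  0.134] [-0.13  0.31  2.23  3.09  0.04 -1.62]
-1 -0.02 0 [ 0.597 -0.078  0.113] [-0.13  0.36  2.24  3.12  0.1  -1.65]
[[ 0.94 -0.    0.33]
 [-0.33 -0.    0.94]
 [ 0.   -1.   -0.  ]]
```

Run:
```python
from plan import *
from workcell import bot,kinematics,get_obs
for tilt in(45,50,55):
 for f in(1,-1):
  for th,phi,b in((.292,0,.1),(.292,0,.05),(.292,0,0),(.292,.26,0),(0.1,.26,0),(-.02,.26,0),(-.02,0,0)):
    p,q=pose(th,phi,b,flip=f,tilt=tilt);s=kinematics.solve_ik(p,q);print(tilt,f,th,phi,np.round(p,3),None if s is None else np.round(s,2))
```

```text
45 1 0.292 0 [ 0.484 -0.042  0.184] [-0.09  0.06  2.5   3.12  0.21  1.96]
45 1 0.292 0 [ 0.519 -0.045  0.149] [-0.09  0.22  2.46  3.13  0.33  1.96]
45 1 0.292 0 [ 0.554 -0.049  0.114] [-0.09  0.36  2.41  3.13  0.41  1.95]
45 1 0.292 0.26 [ 0.555 -0.046  0.134] [-0.09  0.3   2.4   3.13  0.34  1.96]
45 1 0.1 0.26 [ 0.58  -0.066  0.134] [-0.12  0.33  2.35  3.13  0.32  1.66]
45 1 -0.02 0.26 [ 0.597 -0.076  0.134] [-0.13  0.34  2.31  3.13  0.3   1.47]
45 1 -0.02 0 [ 0.597 -0.078  0.114] [-0.13  0.4   2.32  3.13  0.36  1.46]
45 -1 0.292 0 [ 0.484 -0.042  0.184] [-0.09  0.06  2.5   3.12  0.21 -1.18]
45 -1 0.292 0 [ 0.519 -0.045  0.149] [-0.09  0.22  2.46  3.13  0.33 -1.18]
45 -1 0.292 0 [ 0.554 -0.049  0.114] [-0.09  0.36  2.41  3.13  0.41 -1.19]
45 -1 0.292 0.26 [ 0.555 -0.046  0.134] [-0.09  0.3   2.4   3.13  0.34 -1.18]
45 -1 0.1 0.26 [ 0.58  -0.066  0.134] [-0.12  0.33  2.35  3.13  0.32 -1.48]
45 -1 -0.02 0.26 [ 0.597 -0.076  0.134] [-0.13  0.34  2.31  3.13  0.3  -1.67]
45 -1 -0.02 0 [ 0.597 -0.078  0.114] [-0.13  0.4   2.32  3.13  0.36 -1.68]
50 1 0.292 0 [ 0.478 -0.042  0.178] [-0.09 
[... 1370 characters left out ...]
3.14  0.67  1.67]
55 1 -0.02 0.26 [ 0.597 -0.076  0.134] [-0.13  0.43  2.39  3.14  0.65  1.44]
55 1 -0.02 0 [ 0.597 -0.078  0.114] [-0.13  0.49  2.4   3.14  0.71  1.43]
55 -1 0.292 0 [ 0.473 -0.041  0.171] [-0.09  0.22  2.63  3.13  0.67 -1.11]
55 -1 0.292 0 [ 0.513 -0.045  0.143] [-0.09  0.36  2.57  3.13  0.75 -1.11]
55 -1 0.292 0 [ 0.554 -0.049  0.114] [-0.09  0.48  2.49  3.14  0.79 -1.11]
55 -1 0.292 0.26 [ 0.555 -0.046  0.134] [-0.09  0.41  2.49  3.14  0.71 -1.11]
55 -1 0.1 0.26 [ 0.58  -0.066  0.134] [-0.12  0.42  2.43  3.14  0.67 -1.47]
55 -1 -0.02 0.26 [ 0.597 -0.076  0.134] [-0.13  0.43  2.39  3.14  0.65 -1.7 ]
55 -1 -0.02 0 [ 0.597 -0.078  0.114] [-0.13  0.49  2.4   3.14  0.71 -1.71]
```

```bash
sed -i 's/tilt=37,out=.003,lift=0.,flip=1/tilt=47,out=.003,lift=0.,flip=-1/' plan.py
python3 - <<'E'
from plan import *
from workcell import bot,hand,vision,kinematics,get_obs
import cv2
p,q=pose(TH0,0,.10,lift=.10)
print(kinematics.solve_ik(p,q))
bot.reach(p,q)
hand.move_gripper(.06,40)
p,q=pose(TH0,0,.09); bot.servo_line(p,q,velocity=.25)
o=get_obs();print(o["time_s"],p,o["position"],o["joint_pos"].round(2),o["wrist_force"])
for n in("wrist","side"):
    c=vision.read_camera(n);cv2.imwrite(f"pics/{n}1.png",c["frame"][:,:,::-1])
    if n=="wrist": np.savez("w1.npz",K=c["intrinsics"],V=c["view"])
im=cv2.imread("pics/side1.png")[170:350,230:470];cv2.imwrite("pics/side1c.png",cv2.resize(im,None,fx=3.3,fy=3.3,interpolation=cv2.INTER_CUBIC))
E
```

```text
[-0.09355259 -0.19854982  2.42287537  0.04624774  0.09707486  1.91187701]Traceback (most recent call last):
  File "<stdin>", line 8, in <module>
workcell.IKError: the arm cannot follow that straight line within its joint ranges
```

Run:
```python
from plan import *
from workcell import bot,hand,vision,kinematics,get_obs
import cv2
p,q=pose(TH0,0,.09)
print(get_obs()["time_s"],kinematics.solve_ik(p,q))
bot.reach(p,q)
o=get_obs();print(o["time_s"],p,o["position"],o["joint_pos"].round(2),o["wrist_force"],o["gripper_width"])
for n in("wrist","side"):
    c=vision.read_camera(n);cv2.imwrite(f"pics/{n}1.png",c["frame"][:,:,::-1])
    if n=="wrist": np.savez("w1.npz",K=c["intrinsics"],V=c["view"])
im=cv2.imread("pics/side1.png")[170:350,230:470];cv2.imwrite("pics/side1c.png",cv2.resize(im,None,fx=3.3,fy=3.3,interpolation=cv2.INTER_CUBIC))
```

```text
2.9667 [-0.09337488  0.11464875  2.52368341  3.12763718  0.31706427 -1.17030418]
5.5667 [ 0.4884693  -0.04281394  0.17501586] [ 0.48856045 -0.04276802  0.17512753] [-0.09  0.11  2.52  3.13  0.32 -1.17] [-0.81296807  0.57595487  0.02574158] 0.06034746452319313
```

View pics/wrist1.png

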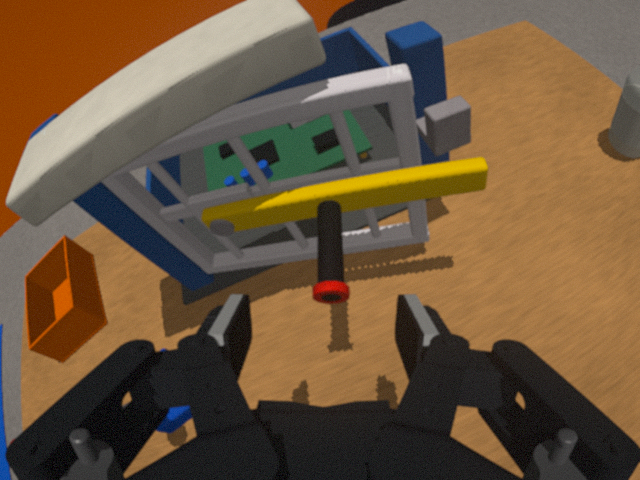

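View pics/side1c.png

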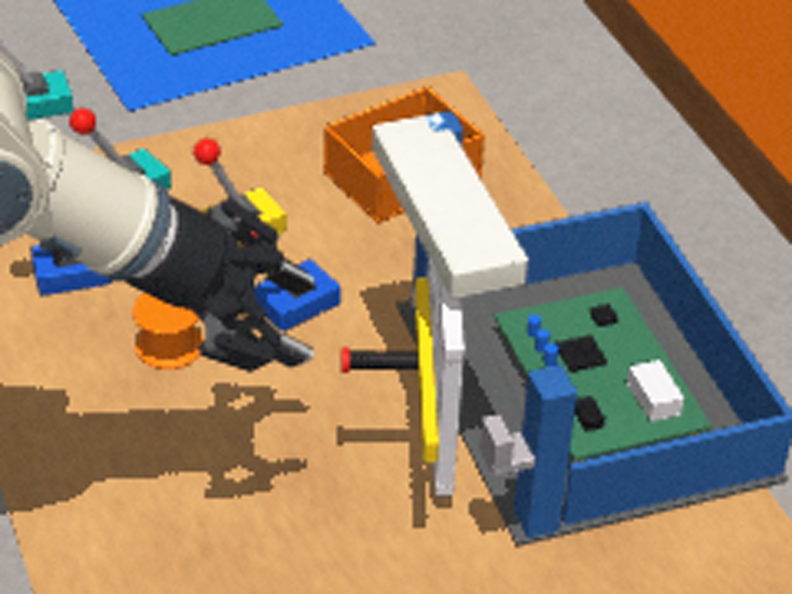

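The wrist view shows the stub centred between the open fingers: red cap at (331,293), rod root at (330,205), bar end at (487,174), striker at (447,125). I'll compare that with the model's predictions.

```bash
cat >> geo.py <<'E'
def wproj(K,V,P):
    q=V[:3,:3]@np.asarray(P)+V[:3,3];a=np.arctan2(np.hypot(q[0],q[1]),q[2]);e=q[:2]/np.hypot(q[0],q[1])
    return K[:2,2]+K[0,0]*a*e
E
python3 - <<'E'
from plan import *
from scipy.optimize import least_squares
w=np.load("w1.npz");K,V=w["K"],w["V"]
L=[("cap end",barpt(TH0,0,.08,.07),(331,293)),("root",barpt(TH0,0,.08,.006),(330,207)),("end front top",barpt(TH0,0,.185,.006,.012),(485,164)),("gate TR",gatept(TH0,.22,.008,.191),(412,73)),
("post top fl",(-.010,-.119,.170),(388,28)),("lamp low corner",(-.055,-.062,.204),(320,62)),("striker top front R",(-.046,-.152,.129),(470,103)),("striker TL",(-.046,-.120,.129),(428,112))]
for n,P,o in L: print(n,wproj(K,V,T(B,P)).round(1),o)
# refit theta & small bay shift
def f(x):
    b=B+[x[0],x[1],0]; th=x[2]
    Ps=[barpt(th,0,.08,.07),barpt(th,0,.08,.006),barpt(th,0,.185,.006,.012),gatept(th,.22,.008,.191),(-.010,-.119,.170),(-.046,-.152,.129),(-.046,-.12,.129)]
    os=[L[i][2] for i in(0,1,2,3,4,6,7)]
    return np.concatenate([wproj(K,V,T(b,P))-o for P,o in zip(Ps,os)])
r=least_squares(f,[0,0,TH0],loss="soft_l1");print(r.x,r.fun.round(1))
E
```

```text
cap end [325.  293.9] (331, 293)
root [324.9 203.3] (330, 207)
end front top [485.1 167.2] (485, 164)
gate TR [406.8  76.6] (412, 73)
post top fl [398.8  47.9] (388, 28)
lamp low corner [325.1  66.2] (320, 62)
striker top front R [470.  106.8] (470, 103)
striker TL [430.4 121.2] (428, 112)
[ 0.00415337 -0.00362061  0.3045676 ] [-4.7 -4.4 -2.7 -8.   1.7  0.5 -2.5  0.5 12.4 15.8  0.7 -1.1  3.7  3.9]
```

Run:
```python
from plan import *
from scipy.optimize import least_squares
w=np.load("w1.npz");K,V=w["K"],w["V"]
from workcell import get_obs
im_os=[(331,293),(330,207),(485,164),(412,73),(470,103),(428,112)]
def f(x,full=True):
    b=B+[x[0],x[1],x[3]]; th=x[2]
    Ps=[barpt(th,0,.08,.07),barpt(th,0,.08,.006),barpt(th,0,.185,.006,.012),gatept(th,.22,.008,.191),(-.046,-.152,.129),(-.046,-.12,.129)]
    r=np.concatenate([wproj(K,V,T(b,P))-o for P,o in zip(Ps,im_os)])
    return np.r_[r,np.array([x[0],x[1]])/.002,x[3]/.01]
r=least_squares(f,[0,0,TH0,0],loss="soft_l1");print(r.x,r.fun.round(1))
p=T(B,barpt(TH0,0,.08,.045));print(p, T(B+[r.x[0],r.x[1],r.x[3]],barpt(r.x[2],0,.08,.045)))
for dy in(0,-.002,-.004):print(wproj(K,V,p+[0,dy,0]))
# TCP and grasp center projected
o=get_obs();Rm=R.from_quat(o["orientation"])
for d in(0,.05,.09):print("axis",wproj(K,V,o["position"]+Rm.apply([0,d,0])))
```

```text
[-2.42652787e-05 -1.18047356e-03  3.03030744e-01  2.98981978e-02] [ 0.2 -0.1 -1.4 -4.6  3.   0.  -1.4  1.4 -0.4 -0.9  3.1  4.9 -0.  -0.6
  3. ]
[ 0.55538851 -0.04949502  0.115     ] [ 0.55442173 -0.05260245  0.115     ]
[324.95335057 255.54022617]
[327.92634619 254.10809866]
[330.90184849 252.67423959]
axis [325.55592135 329.04115743]
axis [325.03752027 282.29583775]
axis [324.77019384 258.78515545]
```

```bash
sed -i 's/^B=.*/B=np.array([0.66056517,-0.0390,-0.0640]); TH0=0.300/' plan.py
python3 - <<'E'
from plan import *
from workcell import bot,hand,vision,kinematics,get_obs
import cv2
p,q=pose(TH0,0,0); print(p,kinematics.solve_ik(p,q))
bot.servo_line(p,q,velocity=.1)
o=get_obs();print(o["time_s"],o["wrist_force"])
hand.move_gripper(.0,40)
o=get_obs();print(o["time_s"],o["wrist_force"],o["ft_torque"],o["gripper_width"],o["position"]-p)
for n in("wrist","side"):
    c=vision.read_camera(n);cv2.imwrite(f"pics/{n}2.png",c["frame"][:,:,::-1])
im=cv2.imread("pics/side2.png")[170:350,230:470];cv2.imwrite("pics/side2c.png",cv2.resize(im,None,fx=3.3,fy=3.3,interpolation=cv2.INTER_CUBIC))
E
```

```text
[ 0.55313334 -0.05106313  0.113636  ] [-0.09678286  0.37878061  2.42793378  3.13418229  0.48543225 -1.17933137]
6.7083 [ 0.27538202 -0.13024821  0.40381805]
7.1833 [-7.47803795 -7.06919266  5.2622901 ] [-0.69274772  0.47032952 -0.64437402] 0.01495769368479986 [-1.01061134e-03 -5.69514708e-04 -4.74472870e-05]
```

View pics/wrist2.png

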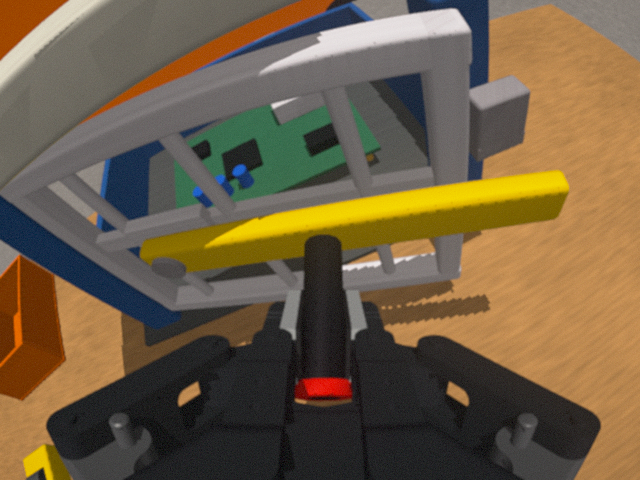

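View pics/side2c.png

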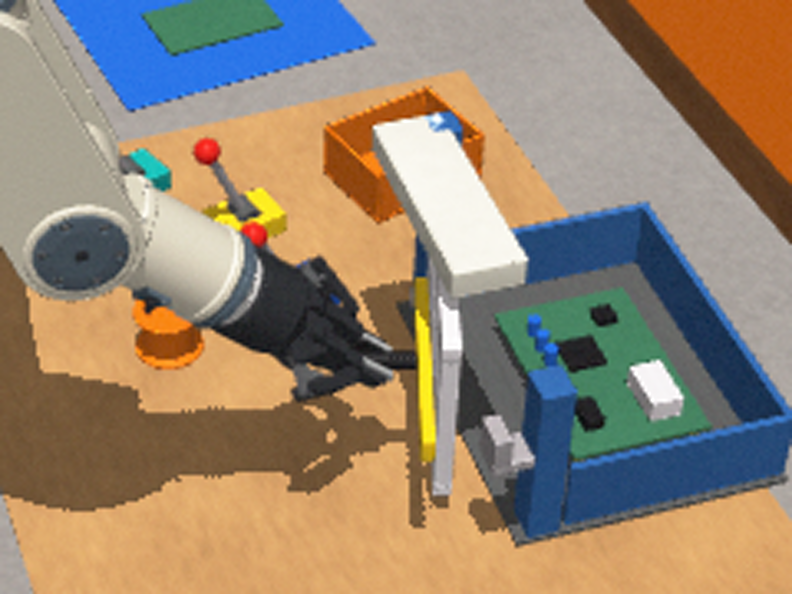

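Gripped squarely: the jaws stopped at 15 mm, and the cap at (323,388) is between the pads. Now I'll lift the bar.

Run:
```python
from plan import *
from workcell import bot,hand,vision,kinematics,get_obs
import cv2
dx=np.zeros(3)
for phi in(.09,.18,.27):
    p,q=pose(TH0,phi,0,dx=dx); bot.servo_line(p,q,velocity=.06)
    o=get_obs();print(phi,o["time_s"],o["wrist_force"].round(1),(o["position"]-p).round(4),o["gripper_width"])
    if np.abs(o["wrist_force"]).max()>35: break
for n in("wrist","side"):
    c=vision.read_camera(n);cv2.imwrite(f"pics/{n}3.png",c["frame"][:,:,::-1])
im=cv2.imread("pics/side3.png")[170:350,230:470];cv2.imwrite("pics/side3c.png",cv2.resize(im,None,fx=3.3,fy=3.3,interpolation=cv2.INTER_CUBIC))
```

```text
0.09 7.55 [-4.6 -6.2 -1.4] [-0.0015 -0.0005 -0.0005] 0.014683041184609941
0.18 7.8167 [-4.8 -7.7 -3.8] [-0.002  -0.0006 -0.001 ] 0.014962624999361651
0.27 8.0833 [-8.2 -9.6 -1.9] [-0.0025 -0.0008 -0.0013] 0.014798747243627527
```

View pics/wrist3.png

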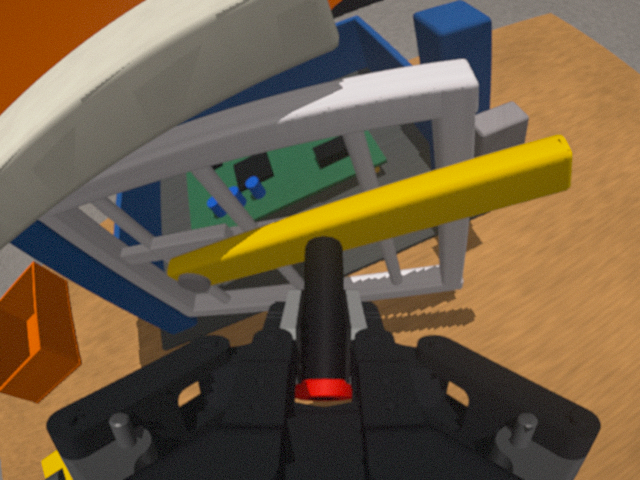

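View pics/side3c.png

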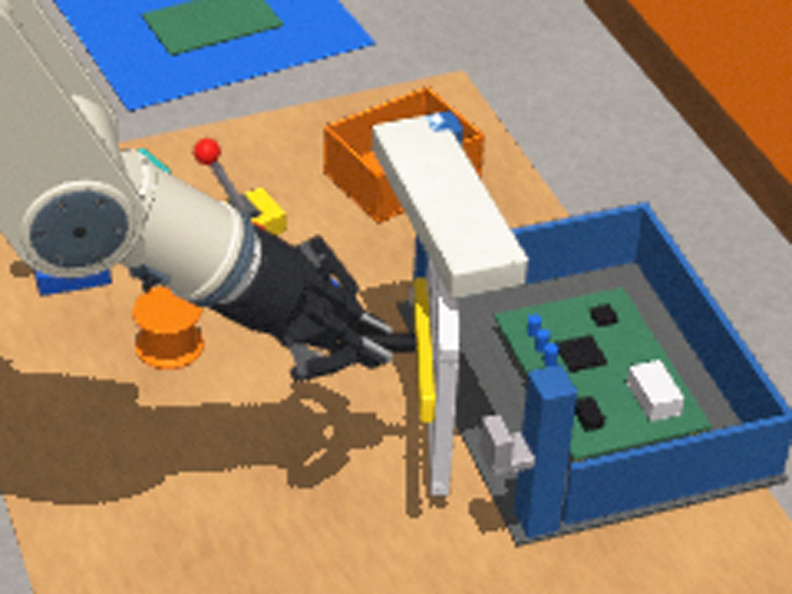

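The bar is lifted: its end is now at (570,160) in the wrist view, above the striker top, and the grip is unchanged. Now I'll swing the gate shut.

Run:
```python
from plan import *
from workcell import bot,hand,vision,kinematics,get_obs
import cv2
dx=np.array([0,-.0005,.001])
for th in(.25,.20,.15,.10,.06,.03):
    p,q=pose(th,.27,0,dx=dx); bot.servo_line(p,q,velocity=.06)
    o=get_obs();F=o["wrist_force"];print(th,o["time_s"],F.round(1),(o["position"]-p).round(4),dx.round(4))
    if np.abs(F).max()>35: break
    a=B[2]-th; t=np.array([-np.sin(a),np.cos(a),0]) # along gate
    dx=dx+t*np.clip((F@t)*1e-4,-.001,.001)
np.save("dx.npy",dx)
for n in("wrist","side"):
    c=vision.read_camera(n);cv2.imwrite(f"pics/{n}4.png",c["frame"][:,:,::-1])
im=cv2.imread("pics/side4.png")[170:350,230:470];cv2.imwrite("pics/side4c.png",cv2.resize(im,None,fx=3.3,fy=3.3,interpolation=cv2.INTER_CUBIC))
```

```text
0.25 8.475 [-5.4 -5.   0.5] [-0.0013 -0.0005 -0.0007] [ 0.     -0.0005  0.001 ]
0.2 8.7667 [-1.5 -1.1 -1.9] [-0.0006  0.0001 -0.0003] [-0.0002 -0.0011  0.001 ]
0.15 9.0583 [-1.3  3.5 -1.9] [-0.0004  0.0004 -0.0002] [-0.0002 -0.0013  0.001 ]
0.1 9.3417 [ 1.1  3.4 -2.2] [-0.0003  0.0004 -0.0002] [-0.0002 -0.0009  0.001 ]
0.06 9.6 [-0.5  5.1 -0.1] [-0.0001  0.0003  0.0001] [-0.0001 -0.0006  0.001 ]
0.03 9.85 [-2.3  2.2  1.1] [-0.0002  0.      0.0001] [-0.0001 -0.0001  0.001 ]
```

View pics/wrist4.png

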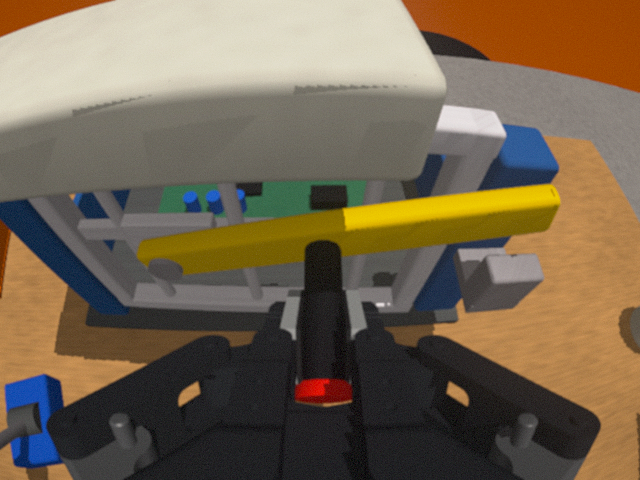

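View pics/side4c.png

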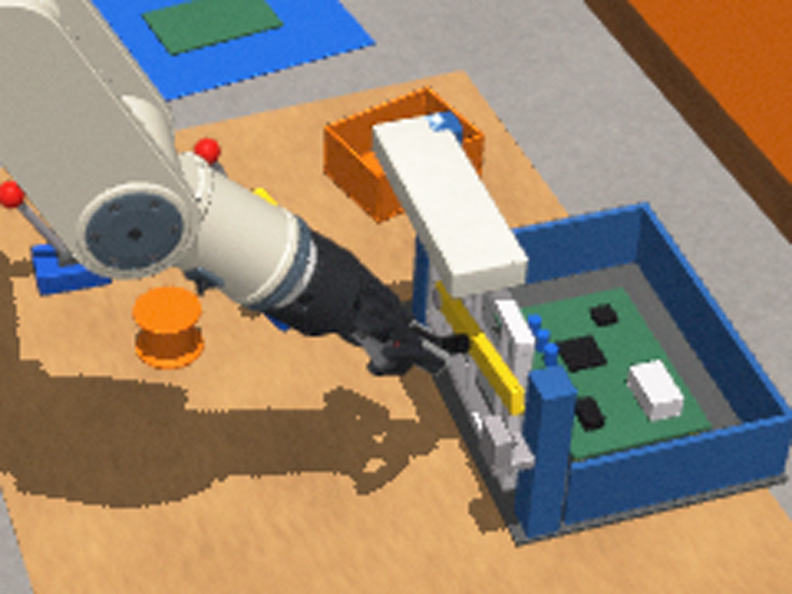

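The gate is nearly shut, with the bar end above the striker and well clear. I'll press to the stop, then lower the bar.

Run:
```python
from plan import *
from workcell import bot,hand,vision,kinematics,get_obs
import cv2
dx=np.load("dx.npy")
for th in(.015,.005,-.005,-.015,-.025,-.035,-.045):
    p,q=pose(th,.27,0,dx=dx); bot.servo_line(p,q,velocity=.03)
    o=get_obs();F=o["wrist_force"];print(th,o["time_s"],F.round(1),(o["position"]-p).round(4))
    a=B[2]-th; n=np.array([np.cos(a),np.sin(a),0])
    if F@n<-12: break
for phi in(.18,.09,.0,-.02):
    p,q=pose(th,phi,0,dx=dx); bot.servo_line(p,q,velocity=.05)
    o=get_obs();F=o["wrist_force"];print(phi,o["time_s"],F.round(1),(o["position"]-p).round(4))
    if F[2]>12: break
np.save("st.npy",[th,phi])
for n in("wrist","side"):
    c=vision.read_camera(n);cv2.imwrite(f"pics/{n}5.png",c["frame"][:,:,::-1])
im=cv2.imread("pics/side5.png")[170:350,230:470];cv2.imwrite("pics/side5c.png",cv2.resize(im,None,fx=3.3,fy=3.3,interpolation=cv2.INTER_CUBIC))
```

```text
0.015 10.2 [-0.9  1.7 -1.2] [-0.0002 -0.0001 -0.0002]
0.005 10.45 [-2.1  1.9 -0.1] [ 0.0001 -0.0001  0.0001]
-0.005 10.7 [-3.6  2.1  1.8] [0.0002 0.     0.0002]
-0.015 10.95 [-5.3  4.9 -1. ] [-0.0011  0.0003 -0.001 ]
-0.025 11.2 [-8.6  7.3 -2.4] [-0.0025  0.0007 -0.0021]
-0.035 11.45 [-11.3  10.4  -3.2] [-0.0038  0.0011 -0.0032]
-0.045 11.7 [-15.6  15.   -1.5] [-0.0052  0.0015 -0.0043]
0.18 11.9917 [-15.8  18.6  -1.9] [-0.0052  0.0021 -0.0044]
0.09 12.2833 [-20.2  24.    5.8] [-0.0051  0.0027 -0.0036]
0.0 12.575 [-29.7  27.7  29. ] [-0.0029  0.0025 -0.0003]
```

View pics/wrist5.png

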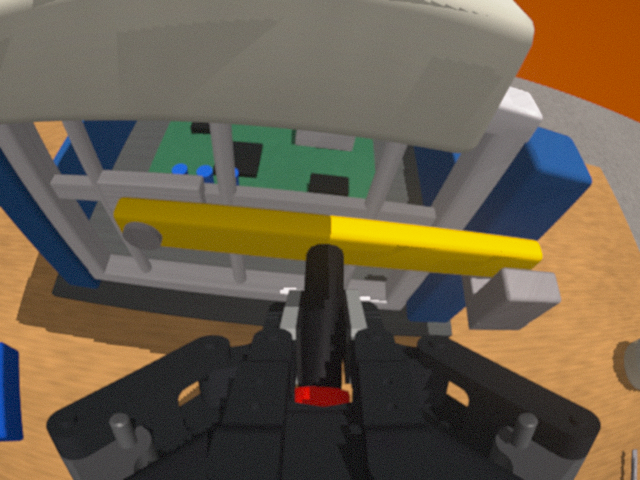

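View pics/side5c.png

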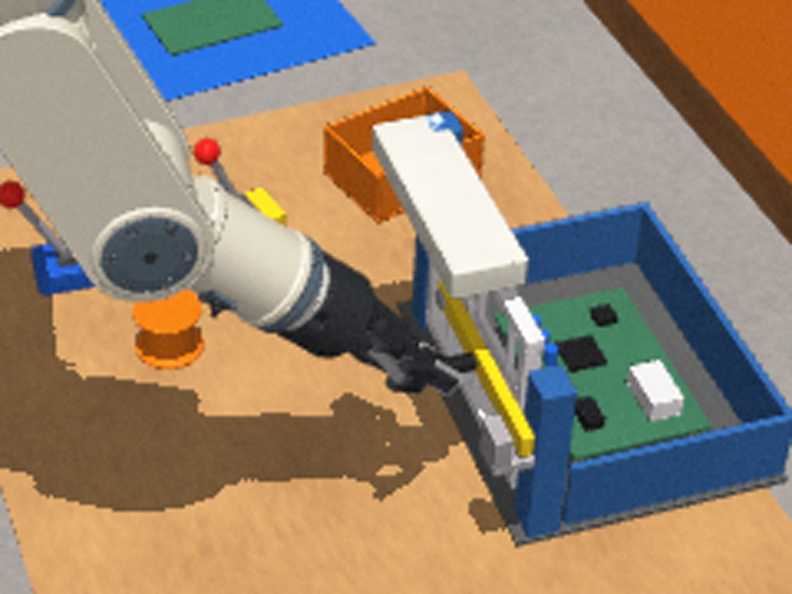

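Run:
```python
from plan import *
from workcell import bot,hand,vision,kinematics,get_obs
import cv2
dx=np.load("dx.npy")
p,q=pose(-.025,0.01,0,dx=dx); bot.servo_line(p,q,velocity=.03)
o=get_obs();print(o["time_s"],o["wrist_force"].round(1),(o["position"]-p).round(4))
hand.move_gripper(.06,40)
o=get_obs();print(o["time_s"],o["wrist_force"].round(1),(o["position"]-p).round(4))
p,q=pose(-.025,0,.09,dx=dx); bot.servo_line(p,q,velocity=.2)
o=get_obs();print(o["time_s"],o["wrist_force"].round(1),(o["position"]-p).round(4))
for n in("wrist","side"):
    c=vision.read_camera(n);cv2.imwrite(f"pics/{n}6.png",c["frame"][:,:,::-1])
    if n=="wrist": np.savez("w6.npz",K=c["intrinsics"],V=c["view"])
im=cv2.imread("pics/side6.png")[230:330,320:440];cv2.imwrite("pics/side6c.png",cv2.resize(im,None,fx=6,fy=6,interpolation=cv2.INTER_CUBIC))
```

```text
12.9417 [-1.6 14.3 -1.3] [-0.0006  0.0014 -0.0004]
13.4417 [0.2 0.2 0.6] [ 0.0001 -0.0003  0.0001]
14.0417 [ 0.4 -0.6 -0.6] [ 0.0008 -0.0001  0.0006]
```

View pics/wrist6.png

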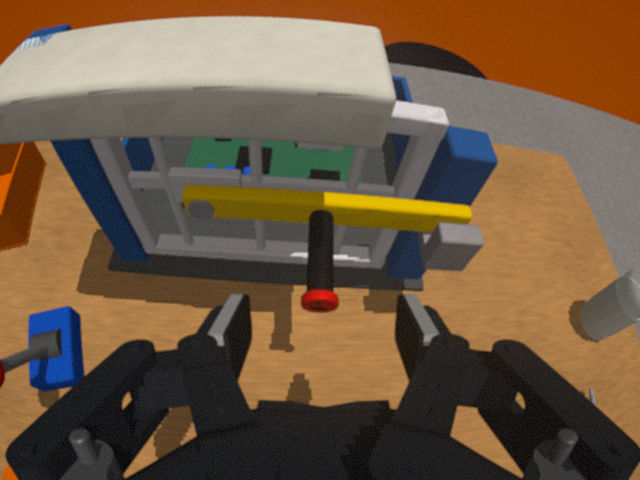

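View pics/side6c.png

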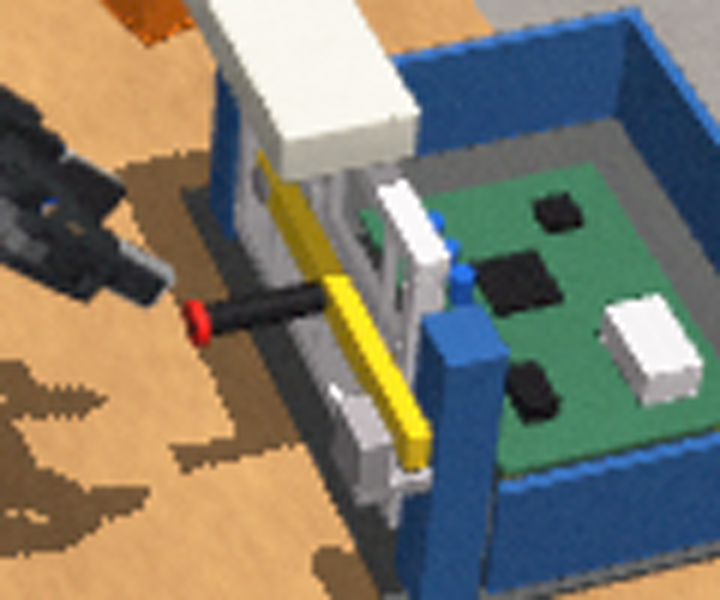

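Run:
```python
from plan import *
from scipy.optimize import least_squares
w=np.load("w6.npz");K,V=w["K"],w["V"]
for b in(B,np.array([0.66056517,-0.03619678,-0.06970197])):
  for th,phi in((0,0),(.03,0),(0,.05)):
    print(th,phi,"side cap",proj("side",T(b,barpt(th,phi,.08,.07))).round(1),"(352.2,283.7) end",proj("side",T(b,barpt(th,phi,.185,0))).round(1),"(389.2,305)")
  # wrist: residual vs theta,phi with free xy shift
  obs=[("b",.08,.07,0,(320,302)),("b",.08,.006,0,(320,215)),("b",.185,.006,.012,(471,207)),("b",.185,.006,-.012,(469,231)),("b",-.013,.006,.012,(186,184)),("f",(-.046,-.152,.129),(481,236)),("f",(-.046,-.12,.129),(432,230)),("g",.22,.008,.191,(438,121))]
  def f(x):
    bb=b+[x[2],x[3],x[4]];r=[]
    for o in obs:
        P=barpt(x[0],x[1],*o[1:4]) if o[0]=="b" else (o[1] if o[0]=="f" else gatept(x[0],*o[1:4]))
        r.append(wproj(K,V,T(bb,P))-o[-1])
    return np.r_[np.concatenate(r),x[2]/.002,x[3]/.002,x[4]/.01]
  r=least_squares(f,[0,0,0,0,0],loss="soft_l1");print(r.x.round(4),r.fun.round(1))
```

```text
0 0 side cap [352.1 283.4] (352.2,283.7) end [390.  305.2] (389.2,305)
0.03 0 side cap [350.2 283. ] (352.2,283.7) end [387.2 305.6] (389.2,305)
0 0.05 side cap [352.2 282.3] (352.2,283.7) end [390.3 302.7] (389.2,305)
[0.0168 0.0189 0.0035 0.0024 0.0193] [-3.4 -3.2 -0.2 -6.   2.9  4.3 -7.9 -0.3 -6.9  5.8  1.3 -0.5  7.2  2.
 10.2 -0.9  1.8  1.2  1.9]
0 0 side cap [351.6 282.6] (352.2,283.7) end [389.3 304.5] (389.2,305)
0.03 0 side cap [349.7 282.3] (352.2,283.7) end [386.4 304.9] (389.2,305)
0 0.05 side cap [351.6 281.5] (352.2,283.7) end [389.5 302. ] (389.2,305)
[ 0.0162  0.0179  0.0029 -0.0001  0.0288] [-3.3 -2.6 -0.5 -5.6  2.6  4.3 -8.3 -0.4 -7.4  6.6  1.1 -0.5  7.1  2.2
  9.8 -0.9  1.5 -0.1  2.9]
```

The side view agrees with shut and level: cap within 0.6 px and bar end within 0.8 px. The wrist fit is coarser, suggesting up to about 0.017 rad. As insurance I'll press gently on the stub's end cap with closed fingers.

Run:
```python
from plan import *
from workcell import bot,hand,vision,kinematics,get_obs
import cv2
dx=np.load("dx.npy")
_,q=pose(-.025,0,.09,dx=dx); yv=R.from_quat(q).apply([0,1,0])
n=np.array([np.cos(B[2]),np.sin(B[2]),0]); cap=T(B,barpt(0,0,.08,.07))+dx
hand.move_gripper(0,40)
tip=bot.tcp_to_tips
P=lambda d:cap-n*d-yv*tip
print(tip,get_obs()["time_s"])
bot.servo_line(P(.022),q,velocity=.15)
print(get_obs()["wrist_force"].round(1))
d=.012
while d>-.02:
    bot.servo_line(P(d),q,velocity=.06); F=get_obs()["wrist_force"]
    if F@n<-8: break
    d-=.003
o=get_obs();print(d,o["time_s"],F.round(1))
c=vision.read_camera("wrist");cv2.imwrite("pics/wrist7.png",c["frame"][:,:,::-1])
bot.servo_line(P(.04),q,velocity=.2)
bot.servo_line(P(.09)+[0,0,.09],q,velocity=.3)
c=vision.read_camera("side");cv2.imwrite("pics/side7.png",c["frame"][:,:,::-1])
im=cv2.imread("pics/side7.png")[230:330,320:440];cv2.imwrite("pics/side7c.png",cv2.resize(im,None,fx=6,fy=6,interpolation=cv2.INTER_CUBIC))
o=get_obs();print(o["time_s"],o["joint_pos"].round(2),o["position"])
```

```text
0.017 14.7417
[-0.5  0.4  0.6]
0.006000000000000001 16.0333 [-9.2  0.5  5.8]
17.0167 [-0.17 -0.05  2.51  2.97  0.15 -1.56] [ 0.46954572 -0.07087396  0.21746731]
```

View pics/side7c.png

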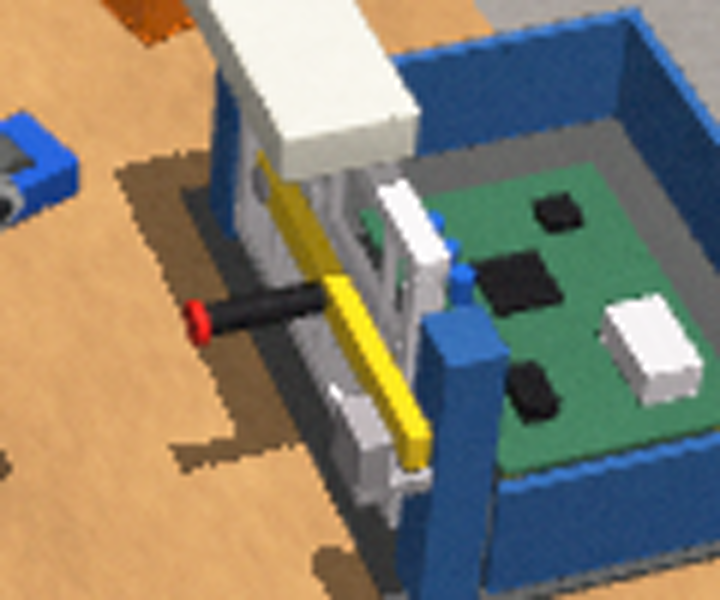

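View pics/wrist7.png

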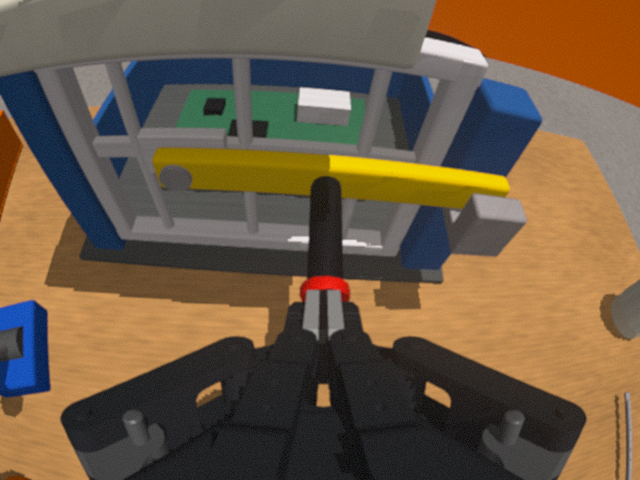

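Pressing with 9 N moved nothing: the crops before and after look the same. So the gate is on its stop and the bar is in the catch behind the striker. Now the lever: approach from the robot side with closed fingers.

```bash
cat >> plan.py <<'E'
def down(flip=1):
    y=np.array([0,0,-1.]); z=np.array([-np.sin(PW[2]),np.cos(PW[2]),0])*flip
    return R.from_matrix(np.c_[np.cross(y,z),y,z]).as_quat()
E
python3 - <<'E'
from plan import *
from workcell import bot,hand,vision,kinematics,get_obs
import cv2
p0=T(PW,(-.105,0,.25))
for f in(1,-1): print(f,kinematics.solve_ik(p0,down(f)))
s=[(f,kinematics.solve_ik(p0,down(f))) for f in(1,-1)]
j=get_obs()["joint_pos"]
f=min((a for a in s if a[1] is not None),key=lambda a:abs(a[1][5]-0))[0]
np.save("f.npy",f)
bot.reach(p0,down(f))
p=T(PW,(-.105,0,.112)); bot.servo_line(p,down(f),velocity=.2)
o=get_obs();print(f,o["time_s"],o["wrist_force"].round(1),o["joint_pos"].round(2))
for n in("wrist","side","scene"):
    c=vision.read_camera(n);cv2.imwrite(f"pics/{n}8.png",c["frame"][:,:,::-1])
im=cv2.imread("pics/scene8.png")[200:360,300:500];cv2.imwrite("pics/scene8c.png",cv2.resize(im,None,fx=3.7,fy=3.7,interpolation=cv2.INTER_CUBIC))
im=cv2.imread("pics/side8.png")[160:290,210:370];cv2.imwrite("pics/side8c.png",cv2.resize(im,None,fx=4,fy=4,interpolation=cv2.INTER_CUBIC))
E
```

```text
1 [ 5.13856803e-01  1.72498462e-01  1.87301401e+00 -4.44089210e-16
  1.09608018e+00 -1.28524778e+00]
-1 [ 5.13856803e-01  1.72498462e-01  1.87301401e+00 -4.44089210e-16
  1.09608018e+00  1.85634487e+00]
1 20.3667 [ 0.  -0.3  0.2] [ 0.51  0.36  1.99  0.    0.79 -1.29]
```

View pics/scene8c.png

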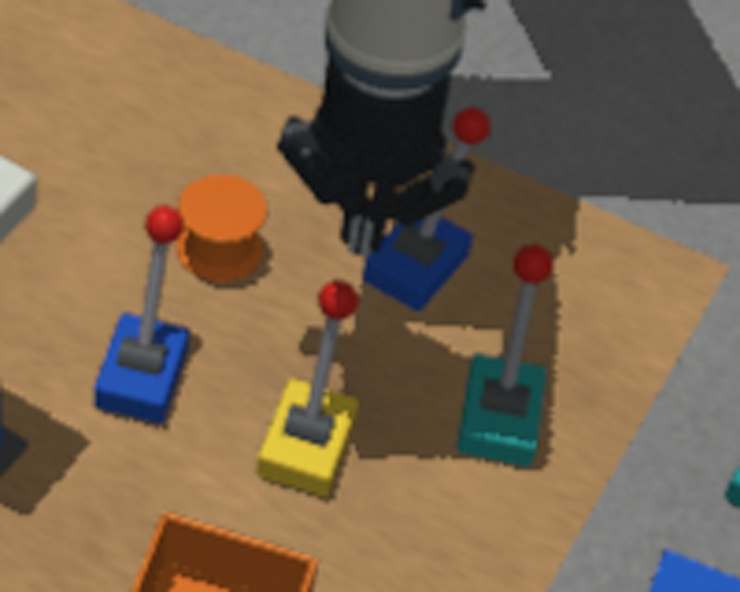

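View pics/wrist8.png

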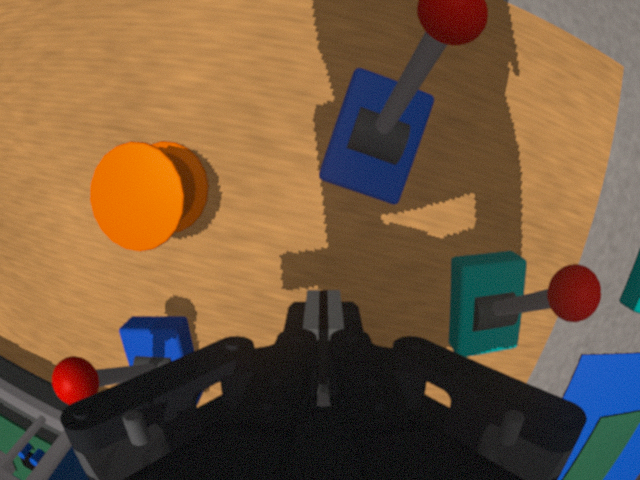

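View pics/side8c.png

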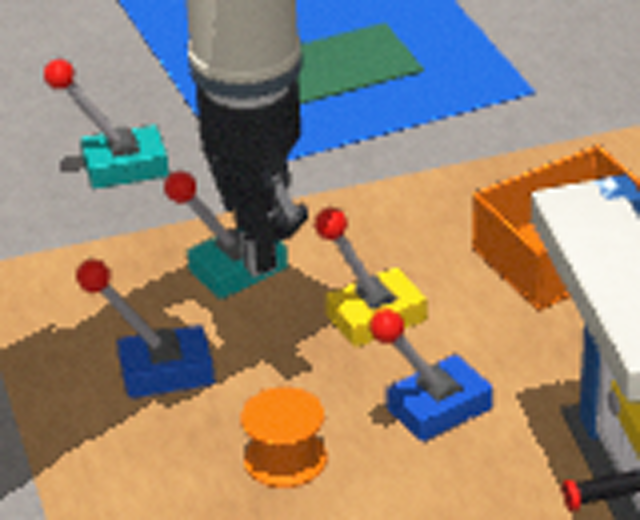

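The closed fingers at scene crop (358,235) are in line behind the red knob at (338,300) of the yellow-based lever. Neighbouring knobs are clear. Pushing.

Run:
```python
from plan import *
from workcell import bot,hand,vision,kinematics,get_obs
import cv2
q=down(int(np.load("f.npy"))); n=np.array([np.cos(PW[2]),np.sin(PW[2]),0])
for x in list(np.arange(-.075,.011,.017))+list(np.arange(.013,.046,.003)):
    bot.servo_line(T(PW,(x,0,.112)),q,velocity=.08); o=get_obs();F=o["wrist_force"];print(round(x,3),o["time_s"],F.round(1))
    if F@n<-9: break
for k in("wrist","side","scene"):
    c=vision.read_camera(k);cv2.imwrite(f"pics/{k}9.png",c["frame"][:,:,::-1])
im=cv2.imread("pics/scene9.png")[200:360,300:500];cv2.imwrite("pics/scene9c.png",cv2.resize(im,None,fx=3.7,fy=3.7,interpolation=cv2.INTER_CUBIC))
im=cv2.imread("pics/side9.png")[160:290,210:370];cv2.imwrite("pics/side9c.png",cv2.resize(im,None,fx=4,fy=4,interpolation=cv2.INTER_CUBIC))
```

```text
-0.075 21.0417 [ 0.1 -0.  -0. ]
-0.058 21.4083 [ 0.2  0.8 -0. ]
-0.041 21.775 [-0.   0.4 -0.4]
-0.024 22.1417 [0.6 0.5 0.5]
-0.007 22.5083 [ 0.   0.3 -1.1]
0.01 22.875 [0.1 0.3 0.4]
0.013 23.125 [ 0.1  0.5 -0.6]
0.016 23.375 [-0.9 -0.4 -0.3]
0.019 23.625 [-1.3 -0.8 -0. ]
0.022 23.875 [ 0.1  0.1 -0.9]
0.025 24.125 [-7.9 -0.9  3.4]
0.028 24.375 [-17.8  -2.8  11.7]
```

View pics/scene9c.png

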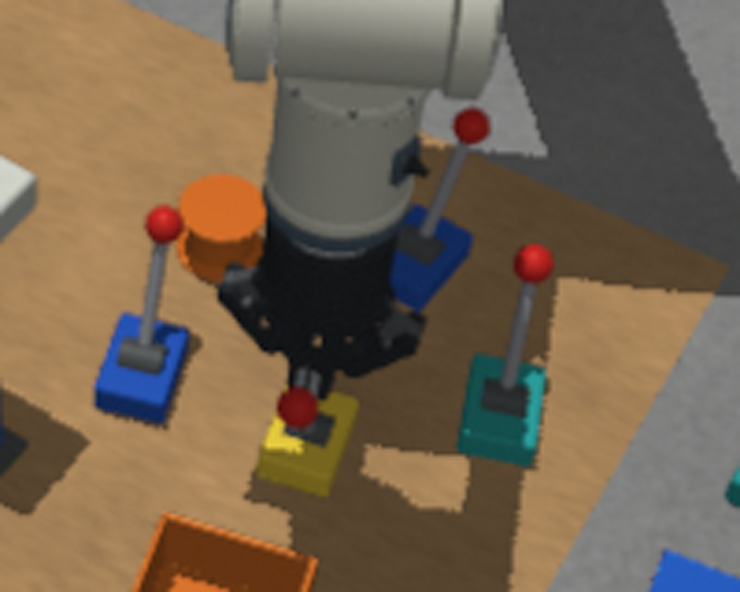

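View pics/side9c.png

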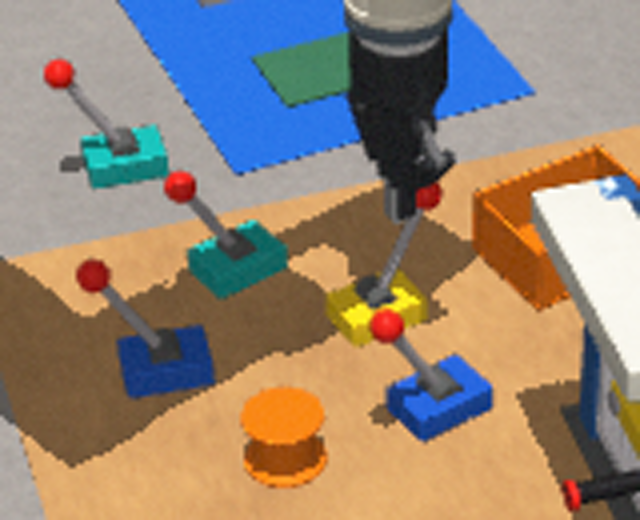

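The force rose sharply at x≈0.025 m, right where the model puts the far stop, and the lever leans away. I'll back off and check.

Run:
```python
from plan import *
from workcell import bot,hand,vision,kinematics,get_obs
import cv2
q=down(int(np.load("f.npy")))
bot.servo_line(T(PW,(-.06,0,.112)),q,velocity=.15)
bot.servo_line(T(PW,(-.12,0,.28)),q,velocity=.3)
o=get_obs();print(o["time_s"],o["wrist_force"].round(1))
ims=[]
for k in("side","scene"):
    c=vision.read_camera(k);cv2.imwrite(f"pics/{k}10.png",c["frame"][:,:,::-1])
print("knob pred on: ",[proj(k,T(PW,(.1*np.sin(.5),0,.022+.1*np.cos(.5)))).round(1) for k in("scene","side")])
im=cv2.imread("pics/scene10.png");cv2.imwrite("pics/scene10c.png",cv2.resize(im[200:400,140:470],None,fx=2.4,fy=2.4,interpolation=cv2.INTER_CUBIC))
im=cv2.imread("pics/side10.png");cv2.imwrite("pics/side10c.png",cv2.resize(im[160:430,210:480],None,fx=2.2,fy=2.2,interpolation=cv2.INTER_CUBIC))
for k in("scene","side"):
    a=cv2.imread(f"pics/{k}0.png").astype(int);b=cv2.imread(f"pics/{k}10.png").astype(int)
    m=(b[...,2]>130)&(b[...,1]<60)&(b[...,0]<60)
    n,l,s,ce=cv2.connectedComponentsWithStats(m.astype(np.uint8));print(k,[(ce[i].round(1).tolist(),int(s[i,4])) for i in range(1,n) if s[i,4]>12])
```

```text
26.0 [-0.5 -0.  -0.1]
knob pred on:  [array([380.8, 309.9]), array([315.8, 207.7])]
scene [([158.6, 188.2], 36), ([344.0, 259.3], 51), ([530.7, 288.8], 61), ([379.7, 308.6], 61)]
side [([224.2, 178.1], 34), ([254.4, 206.2], 42), ([316.0, 208.2], 41), ([232.5, 228.4], 45), ([306.4, 241.4], 45), ([352.9, 283.0], 15), ([412.2, 373.4], 95)]
```

View pics/scene10c.png

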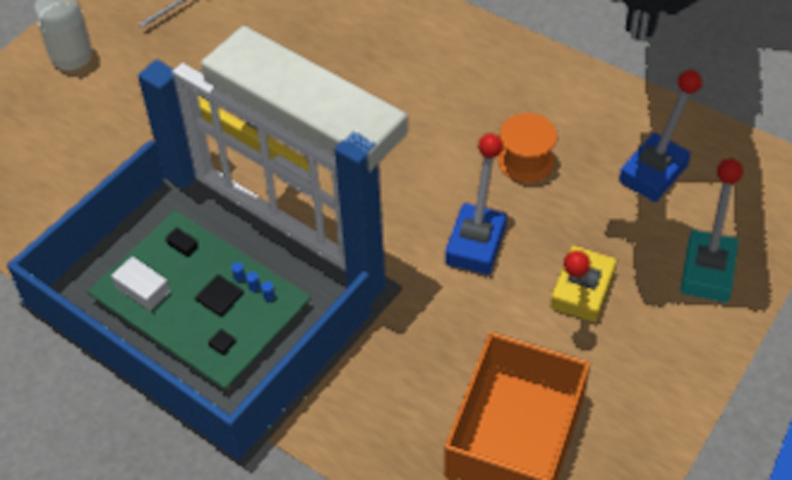

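View pics/side10c.png

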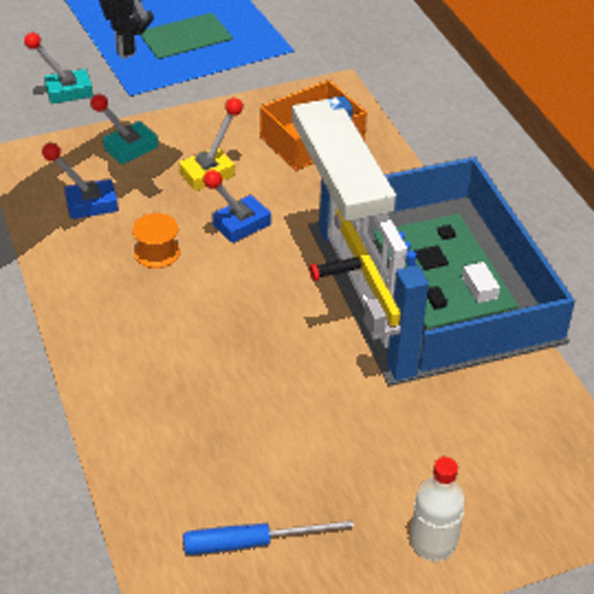

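The lever knob is within about 1.5 px of its predicted "on" position, scene (379.7,308.6) and side (316.0,208.2). The gate is shut and the bar is latched, and the bystanders and look-alikes haven't moved. Handing in.

```bash
python3 -c "
from workcell import hand_in,get_obs
print(hand_in());print(get_obs()['time_s'])"
```

```text
the job is handed in; nothing more can be done
None
the job is handed in; nothing more can be done
```

The job is done and handed in at about 26 s. I gripped the stub, lifted the yellow bar over the striker, swung the gate shut against its stop and lowered the bar into the catch. Only then did I push the yellow-based power lever to its far stop and back the arm well away.

**Latch:** After release I pressed the stub's end cap with 9 N and nothing moved. The side view matched shut and level to about 1 px. A coarser fit from the wrist camera disagreed slightly, suggesting about 0.017 rad of gate and bar angle. I put that down to its 5–10 px errors.

**Lever:** The push force rose to about 18 N at the expected stop. After letting go, the knob was within about 1.5 px of its predicted "on" position in both cameras.

**Everything else:** In the last pictures the flux bottle, spool, screwdriver, bin and the look-alike levers are where they started. The highest wrist force I read was about 50 N, against the 120 N limit. At the end the arm was touching nothing.

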